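# Present the notched glass slide, label up, over the notebook

## Task

Three glass slides stand in the wooden rack; take out the one with the small square notch in a corner, which marks its frosted label end, holding it by the clear glass and keeping the fingers off the frosted end. Carry it over the notebook and finish still holding it there, so that its label can be copied: the frosted end over the middle of the notebook, about 12 cm above the page, the slide's long edges level and the label face leaned back by about 45 degrees so that it looks upward. Leave the two clear slides in the rack, and the beaker and the cup, where they are.

Things in the scene. Friction and masses are not known exactly. Their poses are not given: they have to be found in the camera images.
- slide_mid (a point): Centre of the notched glass slide, loose, 110 x 8 x 60 mm (x, y, z), 0.1 kg, standing on a long edge in a rack slot. Axes: x to the frosted end, z (up at the start) to the notched long edge, y out of the label face. Clear glass x = -55 to 22 mm, frosted 22 to 55 mm. 14 mm square notch at the +x +z corner: facing the label, notch edge up, the notch is at the upper left.
- frosted_end: The white frosted, notched end of that slide, 33 x 8 x 60 mm; origin at its centre, 38.5 mm from the slide's centre along the slide's x, same axes. Its y = +4 mm face bears the paper label (25 x 34 mm). Fingers must not touch this end.
- blank_a_mid (a point): Centre of a plain clear glass slide of the same size, 110 x 8 x 60 mm, without notch or frosted end, standing in another slot of the rack; to be left there.
- blank_b_mid (a point): Centre of the other plain clear glass slide, same size, in the remaining slot; to be left there.
- rack: Fixed wooden rack, base 136 x 184 x 8 mm, origin under its centre, at any yaw. Three slots along its x at y = -70, 0, +70 mm, 10 mm wide, floor 8 mm and rail tops 24 mm above the table, rails 90 mm long; a 20 mm high stop past each slide end. Slides come out straight up; their centres are 38 mm, tops 68 mm above the table.
- page_mid (a point): Middle of the notebook's top page, 18 mm above the table; the notebook is fixed, 210 mm along its x and 150 mm along its y.
- beaker_mid (a point): Centre of a loose empty glass beaker, 57 mm across, 71 mm tall, standing on the table; to be left alone.
- cup_mid (a point): Centre of a loose metal cup, 70 mm across, 72 mm tall, standing on the table; to be left alone.
Not all that is in view belongs to the job. What is shaped like the part that bears slide_mid but orange is not meant.

How it is judged:
By the outcome, as a careful person would: the job done as asked, in the order asked, and still so for the second after the job is handed in, while the arm keeps its last pose, push and grip.
It also fails if it takes over 27 s, if anything falls off the work surface, if the arm or the gripper's body presses on something with over 40 N, if the wrist force passes 120 N, or if a joint passes its speed limit or range.

## Robot

A 6-joint arm with a two-finger parallel gripper is mounted at the origin on the work surface; the furniture and walls round the work are solid. World frame = base frame: x ahead of the robot, y to its left, z up, the work surface at z = 0. Lengths are in m, angles in degrees, forces in N, time in s.
With the tool pointing down it reaches from about 0.3 to 0.875 m from the base axis. Payload 4.2 kg.
Tool frame: the origin (TCP) lies at the very end of the fingers, on their centre line; the grasp point (between the pads) lies 19 mm behind it (env.grip_depth is the distance from the TCP to the grasp point, in m); y points along the fingers, z is the direction in which the jaws open and shut, and the axes are right-handed (so a half turn about y gives the same grasp; the last joint's range is limited). The gripper opens to 85 mm and grips with 20 to 120 N. Pads are 22 mm wide; open, the fingers measure 114 mm over their backs; the gripper's body (76 mm by 85 mm) begins 54 mm behind the grasp point. The pads swing forward as they close: fully open they stand 13 mm farther back than shut.
Start: joints at [72.88, 18.312, 89.639, -0, 72.044, -1.146], TCP at [0.158, 0.553, 0.231] pointing down, gripper open.
Joint ranges: [-177.97, 177.97], [-48.28, 115.42], [12.27, 149.76], [-77.06, 257.06], [2.81, 150.46], [-146.56, 146.56]. Speed limits (degrees/s): [147.25, 147.25, 180, 180, 180, 180].

## Interface

Orientations are given as [roll, pitch, yaw] about the fixed x, y, z axes, in that order (R = Rz(yaw) Ry(pitch) Rx(roll)).
In Python, from plant import env, viewer gives the robot as it stands.
- The arm moves only by the tool servo_tool, never from a script. Its argument "increments" is a list of rows, each a list of 3 entries, a list of its own where there are three numbers: the shift along the tool's x, y, z in mm, then the turn, a rotation vector about the tool's x, y, z in rad, then the opening, from -1 (shut) to 1 (fully open). In form: [[[x, y, z], [ax, ay, az], jaw], ...]. A call has 1 to 10 rows; each row shifts and turns the commanded pose from where the row before left it, along the tool's axes as they then stand; what a row does not reach is not made up. A row lasts 1/10 s, in which the tool goes at most 50 mm and 8.59 degrees, less where a joint would pass 70% of its speed; a pose out of reach is approached as far as the arm can. A call is refused whole if a number of a shift passes 50 or a number of a turn 0.15, either way. A call with a gripper value outside its range is refused whole. The fingers move at their own pace and stop on an object; "newtons" is the grip in N (left out, the last holds). Time passes only in rows, so rows that do not move let the fingers close. It gives the time, the measured TCP pose, the force and the opening at its end, in the units of the state.
- env.state(): the state, without advancing time (a new reading comes with each control period).
- viewer.get_image(name): name is "scene" or "top"; returns a dict with "image" (480x640x3 uint8, red, green, blue), "depth" (480x640 float32, m along the optical axis (not along the pixel's ray), 0 where there is no reading), "vfov" (degrees; the focal length in pixels is half the picture's height over the tangent of half this angle, whatever the lens; pixels are square), "cx", "cy" (the principal point, pixels), "k1" (the pictures are not rectified: a ray, as slopes to the right and down, at radius r is drawn at 1 + k1 r^2 times it, then the intrinsics apply), "view" (4x4, takes a point from world to camera coordinates). Camera axes: x right, y up, looking along -z (the intrinsics and any distortion apply to the point x, -y, -z); pixel columns grow to the right and rows downward; lengths in m; the calibration is good to about 2 mm. A picture is of the moment at which its call begins.
- env.job_done(): hands the job in, once; it reports no verdict.
The state is a dict: "t": time; "joint_positions": joint angles; "joint_vel": joint speeds; "tau": joint torques, N m; "tool_pos": TCP position; "ee_rot": TCP orientation; "wrist_force": force on the tool from outside, world axes, zero at the start; "ft_torque": the same for the moment, N m; "opening": finger opening in m.
Only numpy, scipy, OpenCV 4.12 (cv2) and the standard library are available. Lean on these libraries where they do the work, as an engineer would, in place of code of your own. Each camera call takes 0.05 s, during which the arm holds its last target. There are 200 camera calls.

## Working session

There is one attempt and no reset: what is moved stays moved. The work goes in short steps, Python scripts to look and compute and a tool call to move; the robot and the scene stay as the last step left them, time stands still between calls to the robot, and variables do not carry over. Pictures are saved under pics/ and viewed, about 8 in all and at most 12, crops included, and the job is handed in when it is done.

Besides the shell and the picture viewer there is one more tool, called after ">>>" as a command line: name --argument value ..., lists and objects as JSON in quotes. servo_tool: Moves the arm, as the interface text tells. Its arguments: {"type":"object","properties":{"increments":{"type":"array"},"newtons":{"type":"number"}},"required":["increments"]}

```bash
mkdir -p pics; ls
cat > h.py <<'E'
import numpy as np, cv2
from plant import env, viewer
from scipy.spatial.transform import Rotation as R
def cam(n):
    d=viewer.get_image(n); np.savez('pics/'+n+'.npz',**{k:d[k] for k in d}); return d
def load(n): return dict(np.load('pics/'+n+'.npz'))
def ray(d,u,v):
    f=240/np.tan(np.radians(d['vfov'])/2)
    K=np.array([[f,0,d['cx']],[0,f,d['cy']],[0,0,1]],float)
    p=cv2.undistortPoints(np.array([[[u,v]]],float),K,np.array([float(d['k1']),0,0,0,0]),)[0,0]
    V=np.linalg.inv(d['view']); o=V[:3,3]; return o,V[:3,:3]@np.array([p[0],-p[1],-1])
def onz(d,u,v,z):
    o,r=ray(d,u,v); return o+r*(z-o[2])/r[2]
def dep(d,u,v):
    o,r=ray(d,u,v); return o+r*float(d['depth'][int(round(v)),int(round(u))])
def proj(d,P):
    f=240/np.tan(np.radians(d['vfov'])/2)
    c=(d['view']@np.append(P,1))[:3]; s=np.array([c[0],-c[1]])/-c[2]; s=s*(1+d['k1']*(s@s)); return s*f+[d['cx'],d['cy']]
E
python3 - <<'E'
from h import *
for n in('scene','top'):
    d=cam(n); cv2.imwrite(f'pics/{n}0.png',d['image'][:,:,::-1]); print(n,d['vfov'],d['k1'],np.linalg.inv(d['view'])[:3].round(3).tolist())
print(env.state())
E
```

```text
pics
scene 56.003087529534774 -0.10807828005971248 [[0.873, 0.287, -0.395, 0.19], [-0.488, 0.513, -0.706, -0.567], [-0.0, 0.809, 0.587, 0.617]]
top 55.42142921913974 0.03890539651145484 [[0.025, 0.997, -0.07, 0.494], [-1.0, 0.025, 0.002, 0.113], [0.004, 0.07, 0.998, 0.944]]
{'t': 0.1, 'joint_positions': array([ 7.28803794e+01,  1.83476386e+01,  8.96998755e+01,  1.95160974e-04,
        7.20431516e+01, -1.14703273e+00]), 'joint_vel': array([-0.08088882, -0.1162642 , -0.17162221, -0.00358163, -0.00471438,
        0.07783419]), 'tau': array([ 8.00839716e-04, -4.16412699e+01, -2.34706628e+01,  1.28425954e-04,
        4.84870659e-03, -1.37576751e-05]), 'tool_pos': array([0.15811116, 0.55239311, 0.23056662]), 'ee_rot': array([-9.00906438e+01,  2.00048040e-03, -1.59726498e+01]), 'wrist_force': array([-0.69840414,  0.30099695,  0.41691925]), 'ft_torque': array([0.02903742, 0.05859639, 0.02535057]), 'opening': 0.0849434280382047}
```

View pics/scene0.png

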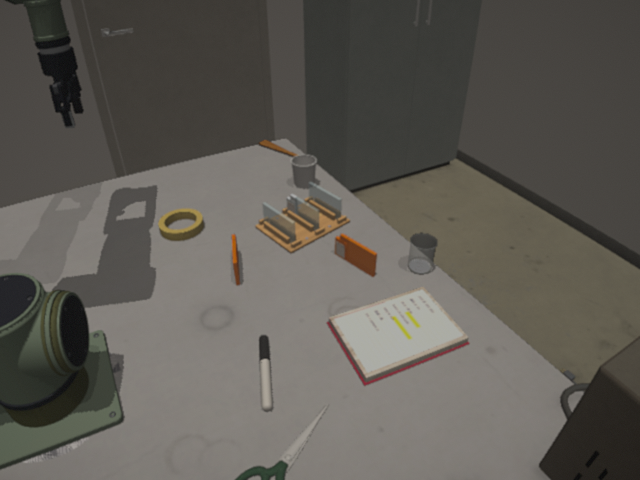

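View pics/top0.png

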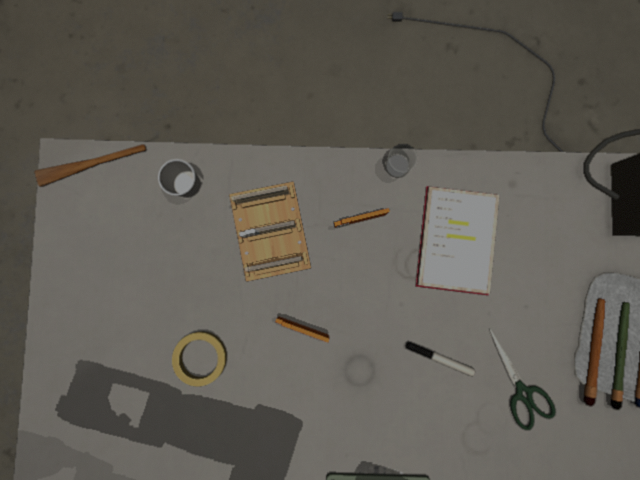

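The scene picture shows the rack with three slides near (303,215). In the top picture the rack is at (270,230), the cup at (180,178), the beaker at (398,160) and the notebook at (458,240). Candidates (top px) are rack slides (262,195), (267,230) and (274,264), plus orange decoys (360,217) and (302,328). The middle slide has a white end at (248,232), so I'll check it in a crop.

Run:
```python
from h import *
s=load('scene');t=load('top')
a=cv2.resize(s['image'][170:260,240:360],(720,540),interpolation=cv2.INTER_CUBIC)[:300]
a=cv2.resize(s['image'][175:255,245:360],None,fx=3.45,fy=3.45,interpolation=cv2.INTER_CUBIC)
b=cv2.resize(t['image'][170:290,220:320],None,fx=3.9,fy=3.9,interpolation=cv2.INTER_CUBIC)
H=max(a.shape[0],b.shape[0]); c=np.zeros((H,a.shape[1]+b.shape[1],3),np.uint8)
c[:a.shape[0],:a.shape[1]]=a; c[:b.shape[0],a.shape[1]:]=b
c=np.clip(c*1.5,0,255).astype(np.uint8);print(c.shape)
cv2.imwrite('pics/crop1.png',c[:,:,::-1])
# rack by orange/wood mask ; notebook by white mask
hsv=cv2.cvtColor(t['image'],cv2.COLOR_RGB2HSV)
m=((hsv[...,0]<25)&(hsv[...,1]>90)&(hsv[...,2]>70)).astype(np.uint8); m=cv2.morphologyEx(m,cv2.MORPH_CLOSE,np.ones((15,15)))
for k in cv2.findContours(m,0,2)[0]:
    if cv2.contourArea(k)>150:
        r=cv2.minAreaRect(k); p=cv2.boxPoints(r); print('wood',np.round(r[0]),np.round(r[1]),[onz(t,*q,.008).round(3).tolist() for q in p], onz(t,*r[0],.008).round(4))
m=((t['image'].min(2)>130)).astype(np.uint8); m=cv2.morphologyEx(m,cv2.MORPH_CLOSE,np.ones((9,9)))
for k in cv2.findContours(m,0,2)[0]:
    if cv2.contourArea(k)>1500:
        r=cv2.minAreaRect(k); p=cv2.boxPoints(r); print('white',np.round(r[0]),np.round(r[1]),[onz(t,*q,.018).round(3).tolist() for q in p], onz(t,*r[0],.018).round(4))
for n,u,v in(('cup',180,178),('beaker',398,160)): print(n,onz(t,u,v,.07).round(3))
```

```text
(468, 787, 3)
wood [198. 359.] [51. 53.] [[0.313, 0.437, 0.008], [0.389, 0.366, 0.008], [0.319, 0.291, 0.008], [0.245, 0.362, 0.008]] [0.316 0.364 0.008]
wood [302. 330.] [57.  6.] [[0.391, 0.215, 0.008], [0.402, 0.211, 0.008], [0.363, 0.103, 0.008], [0.352, 0.107, 0.008]] [0.377  0.1589 0.008 ]
wood [596. 348.] [ 9. 99.] [[0.264, -0.409, 0.008], [0.457, -0.434, 0.008], [0.456, -0.451, 0.008], [0.262, -0.426, 0.008]] [ 0.3587 -0.43    0.008 ]
wood [361. 217.] [ 6. 57.] [[0.6, 0.101, 0.008], [0.633, -0.012, 0.008], [0.622, -0.015, 0.008], [0.589, 0.098, 0.008]] [0.6111 0.0428 0.008 ]
wood [270. 231.] [89. 66.] [[0.651, 0.317, 0.008], [0.681, 0.185, 0.008], [0.502, 0.145, 0.008], [0.474, 0.276, 0.008]] [0.5766 0.2305 0.008 ]
wood [ 91. 165.] [ 16. 113.] [[0.688, 0.712, 0.008], [0.75, 0.495, 0.008], [0.719, 0.486, 0.008], [0.657, 0.703, 0.008]] [0.7032 0.6003 0.008 ]
white [458. 240.] [67. 97.] [[0.476, -0.075, 0.018], [0.672, -0.096, 0.018], [0.659, -0.232, 0.018], [0.464, -0.209, 0.018]] [ 0.5668 -0.1535  0.018 ]
cup [0.669 0.398 0.07 ]
beaker [ 0.715 -0.021  0.07 ]
```

View pics/crop1.png

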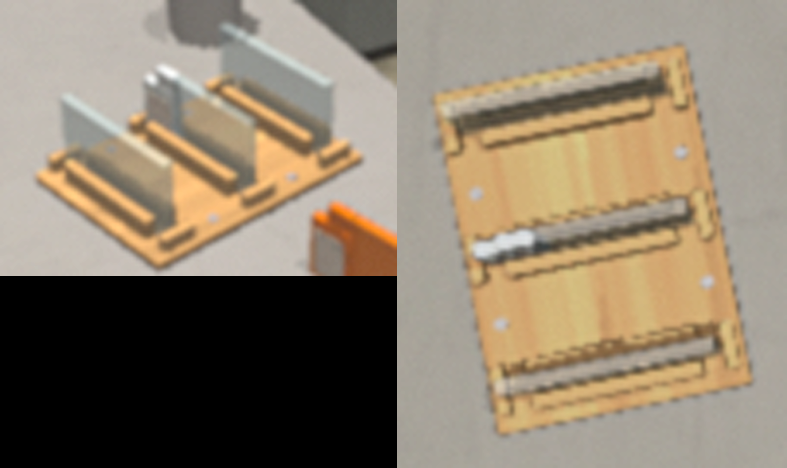

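The crop shows that the middle slide has the white frosted end with the notch, at the left in the top view around (240–255, 231). The other two are clear. So the label faces −x, toward the robot base. Next I'll measure the slide and work out the first move.

```bash
cat >> h.py <<'E'
def go(p,rot,q0=None):
    s=env.state(); r=R.from_euler('xyz',s['ee_rot'],degrees=True); t=R.from_euler('xyz',rot,degrees=True)
    print('t',s['t'],'J',s['joint_positions'].round(1),'pos',s['tool_pos'].round(4),'rot',s['ee_rot'].round(2),'F',s['wrist_force'].round(1),'open',round(s['opening'],4))
    print('shift mm',(1e3*r.inv().apply(np.array(p)-s['tool_pos'])).round(1),'turn rad',(r.inv()*t).as_rotvec().round(3))
E
python3 - <<'E'
from h import *
t=load('top');s=load('scene')
for q in((240,234),(295.1,222.6)): print(onz(t,*q,.068).round(4))
P=t['depth'];pts=[]
for v in range(215,245):
    for u in range(234,302):
        p=dep(t,u,v)
        if .058<p[2]<.08: pts.append(p)
pts=np.array(pts);print(len(pts)); c=pts.mean(0);U,S,V=np.linalg.svd(pts[:,:2]-c[:2]);d=V[0]*np.sign(V[0][1]);a=(pts[:,:2]-c[:2])@d
print('depth: mean',c.round(4),'dir',d.round(3),'ends',(c[:2]+d*a.min()).round(4),(c[:2]+d*a.max()).round(4),'resid',((pts[:,:2]-c[:2])@V[1]).std())
# second view: top corners of slide in scene crop
for q in((245+145/3.45,175+72/3.45),(245+255/3.45,175+122/3.45)): print('scene',onz(s,*q,.068).round(4))
go([.570,.22,.231],[-90,0,-77])
E
```

```text
[0.564  0.2794 0.068 ]
[0.5887 0.1745 0.068 ]
236
depth: mean [0.5784 0.2239 0.0673] dir [-0.226  0.974] ends [0.5893 0.177 ] [0.5677 0.27  ] resid 0.002527912342432327
scene [0.5598 0.2668 0.068 ]
scene [0.595  0.1754 0.068 ]
t 0.1 J [72.9 18.3 89.7  0.  72.  -1.1] pos [0.1581 0.5524 0.2306] rot [-90.09   0.   -15.97] F [-0.7  0.3  0.4] open 0.0849
shift mm [ 4.875e+02 -1.000e-01 -2.062e+02] turn rad [1.000e-03 1.065e+00 1.000e-03]
```

>>> servo_tool --increments '[[[40.6, 0, -17.2], [0, 0, 0], 0], [[40.6, 0, -17.2], [0, 0, 0], 0], [[40.6, 0, -17.2], [0, 0, 0], 0], [[40.6, 0, -17.2], [0, 0, 0], 0], [[40.6, 0, -17.2], [0, 0, 0], 0], [[40.6, 0, -17.2], [0, 0, 0], 0], [[40.6, 0, -17.2], [0, 0, 0], 0], [[40.6, 0, -17.2], [0, 0, 0], 0], [[40.6, 0, -17.2], [0, 0, 0], 0], [[40.6, 0, -17.2], [0, 0, 0], 0]]'

```text
t: 1.1
tool_pos: [0.5023, 0.2743, 0.2309]
ee_rot: [-90.0, 0.0, -16.0]
wrist_force: [0.0, 0.9, 0.4]
opening: 0.0425
```

>>> servo_tool --increments '[[[40.6, 0, -17.2], [0, 0, 0], 0], [[40.6, 0, -17.2], [0, 0, 0], 0], [[0, 0, 0], [0, 0.133, 0], 0], [[0, 0, 0], [0, 0.133, 0], 0], [[0, 0, 0], [0, 0.133, 0], 0], [[0, 0, 0], [0, 0.133, 0], 0], [[0, 0, 0], [0, 0.133, 0], 0], [[0, 0, 0], [0, 0.133, 0], 0], [[0, 0, 0], [0, 0.133, 0], 0], [[0, 0, 0], [0, 0.133, 0], 0]]'

```text
t: 2.1
tool_pos: [0.5695, 0.2202, 0.2307]
ee_rot: [-90.1, -0.0, -77.3]
wrist_force: [-0.4, -0.2, -0.3]
opening: 0.0426
```

Run:
```python
from h import *
go([.5793,.2183,.100],[-90,0,-76.9])
d=cam('scene'); a=cv2.resize(d['image'][120:270,230:390],None,fx=3.7,fy=3.7,interpolation=cv2.INTER_CUBIC)
cv2.imwrite('pics/s1.png',a[:,:,::-1])
```

```text
t 2.1 J [20.1 21.6 84.7  0.  73.7  7.3] pos [0.5695 0.2202 0.2307] rot [-90.07  -0.   -77.25] F [-0.4 -0.2 -0.3] open 0.0426
shift mm [  4.  130.7   9.3] turn rad [ 0.001 -0.006  0.   ]
```

View pics/s1.png

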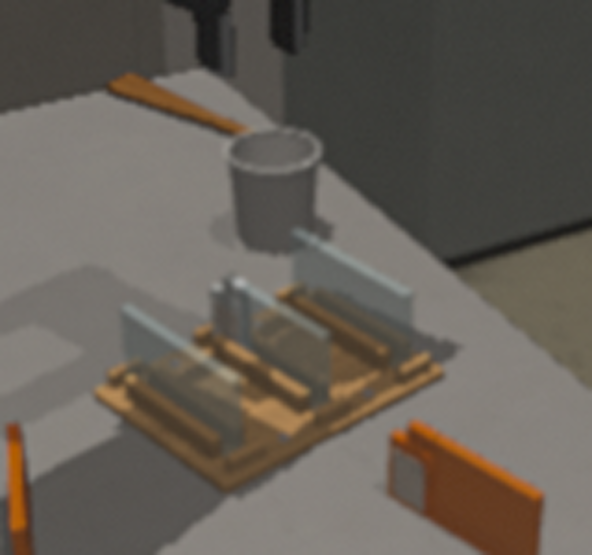

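The close view has the fingers above at crop (250,40), the notched slide at (270,335) and its neighbours clear on both sides. I'll descend to just above it and look again.

>>> servo_tool --increments '[[[4, 0, 9], [0, 0, 0], 0], [[0, 33, 0], [0, 0, 0], 0], [[0, 33, 0], [0, 0, 0], 0], [[0, 33, 0], [0, 0, 0], 0], [[0, 32, 0], [0, 0, 0], 0], [[0, 0, 0], [0, 0, 0], 0]]'

```text
t: 2.75
tool_pos: [0.577, 0.2171, 0.0955]
ee_rot: [-90.6, -0.1, -76.8]
wrist_force: [-0.3, -0.3, -0.2]
opening: 0.0429
```

Run:
```python
from h import *
go([.5793,.2183,.034],[-90,0,-76.9])
d=cam('scene'); a=cv2.resize(d['image'][140:260,240:370],None,fx=3.4,fy=3.4,interpolation=cv2.INTER_CUBIC)
e=cam('top'); b=cv2.resize(e['image'][170:290,220:320],None,fx=3.4,fy=3.4,interpolation=cv2.INTER_CUBIC)
cv2.imwrite('pics/s2.png',np.clip(np.hstack([a,b])[:,:,::-1]*1.4,0,255))
```

```text
t 2.75 J [19.6 28.5 94.2 -0.  57.9  6.4] pos [0.577  0.2171 0.0955] rot [-9.057e+01 -7.000e-02 -7.682e+01] F [-0.3 -0.3 -0.2] open 0.0429
shift mm [-0.7 61.5  3.2] turn rad [0.01  0.001 0.001][ WARN:0@9.031] global loadsave.cpp:1063 imwrite_ Unsupported depth image for selected encoder is fallbacked to CV_8U.
```

View pics/s2.png

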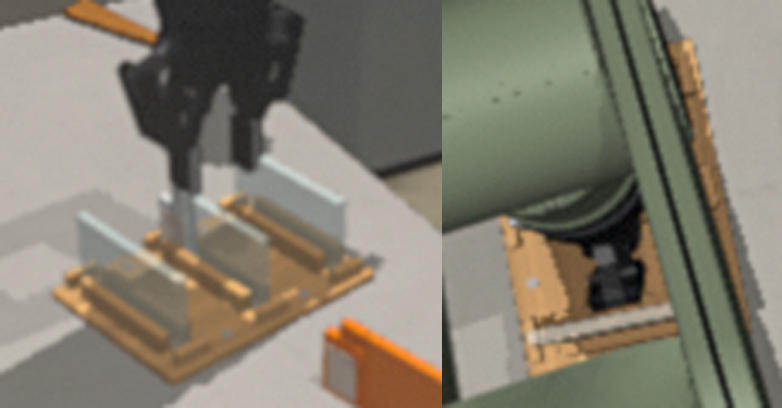

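Run:
```python
from h import *
d=load('scene');x=np.array([-.226,.974,0]);c=np.array([.577,.228,.068])
for k in(-.055,-.021,-.010,.001,.022,.041,.055): print(k,((proj(d,c+k*x)-[240,140])*3.4).round(0))
tip=np.array([.577,.2171,.0955]);z=np.array([.974,.226,0])
for k in(-.021,.021): print('pad',((proj(d,tip+k*z)-[240,140])*3.4).round(0))
```

```text
-0.055 [262. 242.]
-0.021 [228. 222.]
-0.01 [217. 215.]
0.001 [207. 209.]
0.022 [187. 197.]
0.041 [170. 186.]
0.055 [157. 179.]
pad [189. 193.]
pad [238. 171.]
```

The projection fits: the pad tips land at (189,193) and (238,171) as seen, and the slide's clear end at (262,242). I'll descend to the slide with 3 mm of extra margin from the frosted end, then grip.

>>> servo_tool --increments '[[[3, 16, 3], [0.01, 0, 0], 0], [[0, 16, 0], [0, 0, 0], 0], [[0, 16, 0], [0, 0, 0], 0], [[0, 12, 0], [0, 0, 0], 0], [[0, 0, 0], [0, 0, 0], 0], [[0, 0, 0], [0, 0, 0], 0]]' --newtons 50

```text
t: 3.45
tool_pos: [0.5844, 0.2166, 0.0415]
ee_rot: [-89.3, 0.0, -76.9]
wrist_force: [0.3, -1.1, -0.1]
opening: 0.0426
```

Run:
```python
from h import *
go([.5800,.2154,.034],[-90,0,-76.9])
```

```text
t 3.45 J [19.3 31.9 97.4 -0.1 50.1  6.3] pos [0.5844 0.2166 0.0415] rot [-8.931e+01  2.000e-02 -7.692e+01] F [ 0.3 -1.1 -0.1] open 0.0426
shift mm [ 0.2  7.4 -4.7] turn rad [-0.012 -0.    -0.   ]
```

>>> servo_tool --increments '[[[0, 7, -4], [-0.012, 0, 0], 0], [[0, 0, 0], [0, 0, 0], 0], [[0, 0, 0], [0, 0, 0], -1], [[0, 0, 0], [0, 0, 0], -1], [[0, 0, 0], [0, 0, 0], -1], [[0, 0, 0], [0, 0, 0], -1], [[0, 0, 0], [0, 0, 0], -1], [[0, 0, 0], [0, 0, 0], -1]]' --newtons 50

```text
t: 4.25
tool_pos: [0.5807, 0.2157, 0.0337]
ee_rot: [-90.0, 0.0, -76.9]
wrist_force: [3.6, 0.6, -0.8]
opening: 0.0073
```

Run:
```python
from h import *
go([.5800,.2154,.034],[-90,0,-76.9])
```

```text
t 4.25 J [19.3 32.4 97.8  0.  49.8  6.2] pos [0.5807 0.2157 0.0337] rot [-8.998e+01  2.000e-02 -7.694e+01] F [ 3.6  0.6 -0.8] open 0.0073
shift mm [ 0.1 -0.3 -0.8] turn rad [-0.    -0.001 -0.   ]
```

Gripped: the opening is 7.3 mm on 8 mm glass. I'll lift straight up.

>>> servo_tool --increments '[[[0, -10, 0], [0, 0, 0], -1], [[0, -15, 0], [0, 0, 0], -1], [[0, -20, 0], [0, 0, 0], -1], [[0, -25, 0], [0, 0, 0], -1], [[0, -30, 0], [0, 0, 0], -1], [[0, -30, 0], [0, 0, 0], -1], [[0, -30, 0], [0, 0, 0], -1], [[0, -25, 0], [0, 0, 0], -1], [[0, -15, 0], [0, 0, 0], -1], [[0, 0, 0], [0, 0, 0], -1]]'

```text
t: 5.25
tool_pos: [0.5801, 0.2156, 0.2354]
ee_rot: [-90.0, 0.0, -76.9]
wrist_force: [0.3, 0.3, -0.2]
opening: 0.0072
```

Run:
```python
from h import *
go([.567,-.20,.234],[-90,0,-103])
d=cam('scene'); a=cv2.resize(d['image'][70:260,230:380],None,fx=3,fy=3,interpolation=cv2.INTER_CUBIC)
cv2.imwrite('pics/s3.png',cv2.convertScaleAbs(a[:,:,::-1],alpha=1.4))
```

```text
t 5.25 J [19.3 22.2 83.2  0.  74.6  6.2] pos [0.5801 0.2156 0.2354] rot [-8.999e+01  2.000e-02 -7.693e+01] F [ 0.3  0.3 -0.2] open 0.0072
shift mm [ 401.8    1.2 -106.7] turn rad [-0.     0.455 -0.   ]
```

View pics/s3.png

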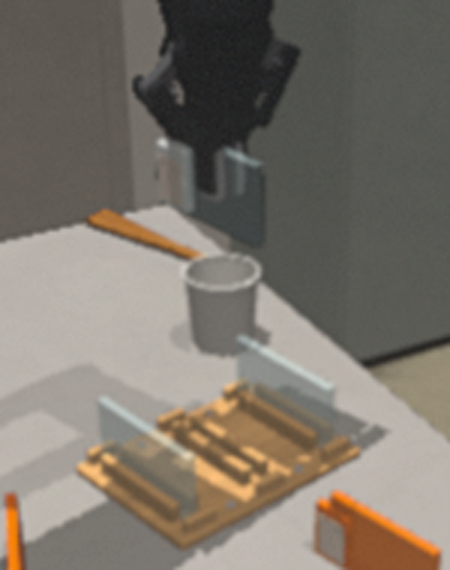

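The slide is lifted clear and the fingers are on clear glass. The frosted end is at the left, crop (170,175), and both clear slides and the cup are undisturbed. Now I'll find the slide's offset in the hand and the final target.

Run:
```python
from h import *
d=load('scene');s=env.state();r=R.from_euler('xyz',s['ee_rot'],degrees=True);p=s['tool_pos'];n=r.as_matrix()[:,2]
for q in((262,247),(265,160),(157,142),(157,205)):
    o,v=ray(d,230+q[0]/3,70+q[1]/3); P=o+v*((p-n*.004-o)@n)/(v@n); print((1e3*r.inv().apply(P-p)).round(1))
off=np.array([-.050,-.0043,0])
rt=R.from_euler('xyz',[-135,0,-96],degrees=True)
T=np.array([.567,-.1535,.138])-rt.apply(off);print('T',T.round(4))
go([T[0],T[1],.235],[-90,0,-96])
```

```text
[50.1 17.4 -4. ]
[ 53.5 -45.7  -4. ]
[-61.5 -25.   -4. ]
[-65.2  24.6  -4. ]
T [ 0.5587 -0.2029  0.135 ]
t 5.3 J [19.3 22.2 83.3  0.  74.6  6.2] pos [0.5794 0.2153 0.2335] rot [-90.15   0.   -76.93] F [ 0.1  0.3 -1.5] open 0.0075
shift mm [ 402.7   -1.2 -114.7] turn rad [0.003 0.333 0.   ]
```

>>> servo_tool --increments '[[[20, 0, -6], [0, 0, 0], -1], [[40, 0, -11], [0, 0, 0], -1], [[40, 0, -11], [0, 0, 0], -1], [[40, 0, -11], [0, 0, 0], -1], [[40, 0, -11], [0, 0, 0], -1], [[40, 0, -11], [0, 0, 0], -1], [[40, 0, -11], [0, 0, 0], -1], [[40, 0, -11], [0, 0, 0], -1], [[40, 0, -11], [0, 0, 0], -1], [[40, 0, -11], [0, 0, 0], -1]]'

```text
t: 6.3
tool_pos: [0.562, -0.1795, 0.2313]
ee_rot: [-90.3, 0.2, -76.9]
wrist_force: [0.7, 1.3, -0.9]
opening: 0.0076
```

>>> servo_tool --increments '[[[23, 0, -9], [0, 0, 0], -1], [[0, 0, 0], [0, 0.111, 0], -1], [[0, 0, 0], [0, 0.111, 0], -1], [[0, 0, 0], [0, 0.111, 0], -1], [[0, 0, 0], [-0.08, 0, 0], -1], [[0, 0, 0], [-0.12, 0, 0], -1], [[0, 0, 0], [-0.12, 0, 0], -1], [[0, 0, 0], [-0.12, 0, 0], -1], [[0, 0, 0], [0, 0, 0], -1]]'

```text
t: 7.2
tool_pos: [0.561, -0.2023, 0.2281]
ee_rot: [-115.8, 0.1, -96.0]
wrist_force: [0.4, -0.2, -1.1]
opening: 0.0074
```

Run:
```python
from h import *
go([.5587,-.2024,.135],[-135,0,-96])
```

```text
t 7.2 J [-18.2  33.9  68.8  -5.3 102.5 -12.2] pos [ 0.561  -0.2023  0.2281] rot [-1.158e+02  9.000e-02 -9.596e+01] F [ 0.4 -0.2 -1.1] open 0.0074
shift mm [ 0.4 84.8 38.5] turn rad [-0.335  0.002 -0.001]
```

>>> servo_tool --increments '[[[0, 0, 0], [-0.11, 0, 0], -1], [[0, 0, 0], [-0.11, 0, 0], -1], [[0, 0, 0], [-0.11, 0, 0], -1], [[0, 15, 14], [0, 0, 0], -1], [[0, 15, 14], [0, 0, 0], -1], [[0, 15, 14], [0, 0, 0], -1], [[0, 12, 12], [0, 0, 0], -1], [[0, 8, 8], [0, 0, 0], -1], [[0, 0, 0], [0, 0, 0], -1], [[0, 0, 0], [0, 0, 0], -1]]'

```text
t: 8.2
tool_pos: [0.559, -0.2028, 0.1442]
ee_rot: [-134.2, -0.0, -96.0]
wrist_force: [-0.7, -0.2, -1.6]
opening: 0.0074
```

Run:
```python
from h import *
go([.5587,-.2024,.135],[-135,0,-96])
d=cam('scene');e=cam('top')
a=cv2.resize(d['image'][180:390,300:480],None,fx=2.2,fy=2.2,interpolation=cv2.INTER_CUBIC)
b=cv2.resize(e['image'][140:350,380:560],None,fx=2.2,fy=2.2,interpolation=cv2.INTER_CUBIC)
cv2.imwrite('pics/s4.png',cv2.convertScaleAbs(np.hstack([a,b])[:,:,::-1],alpha=1.4))
for q in([.567,-.1535,.138],): print((proj(d,q)-[300,180])*2.2,(proj(e,q)-[380,140])*2.2)
```

```text
t 8.2 J [-17.   46.8  64.2  -8.3 112.5 -11. ] pos [ 0.559  -0.2028  0.1442] rot [-1.342e+02 -4.000e-02 -9.602e+01] F [-0.7 -0.2 -1.6] open 0.0074
shift mm [-0.4  6.8  6.2] turn rad [-0.014 -0.001  0.   ]
[224.43205832 210.86869088] [215.19196515 209.27521292]
```

View pics/s4.png

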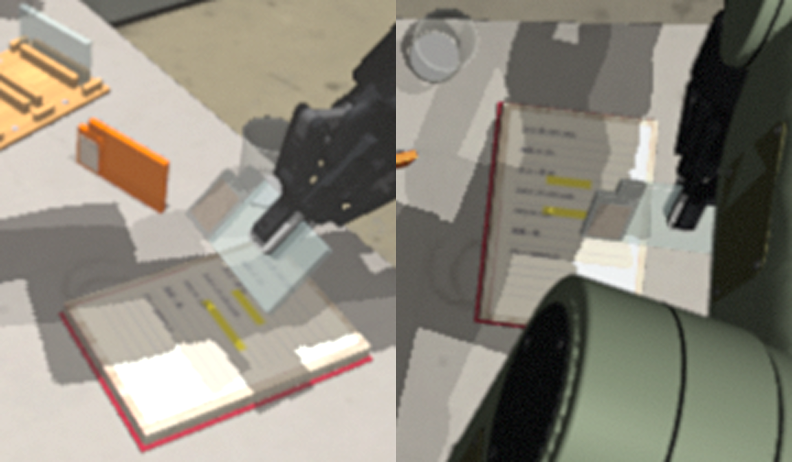

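The scene view has the slide leaned back, with its frosted end around (218,205) against an expected (224,211). In the top view it's around (612,212), expected (611,209). The notch is on the far, upper edge and the slide is over the notebook's middle. I'll make the last small correction.

>>> servo_tool --increments '[[[0, 6.5, 6], [-0.014, 0, 0], -1], [[0, 0, 0], [0, 0, 0], -1], [[0, 0, 0], [0, 0, 0], -1], [[0, 0, 0], [0, 0, 0], -1], [[0, 0, 0], [0, 0, 0], -1]]'

```text
t: 8.8
tool_pos: [0.5591, -0.2028, 0.1349]
ee_rot: [-135.0, -0.0, -96.0]
wrist_force: [-0.3, -0.2, -0.3]
opening: 0.0073
```

Run:
```python
from h import *
go([.5587,-.2024,.135],[-135,0,-96])
d=cam('scene');e=cam('top')
a=cv2.resize(d['image'][230:310,370:460],None,fx=4.4,fy=4.4,interpolation=cv2.INTER_CUBIC)
b=cv2.resize(e['image'][200:280,440:530],None,fx=4.4,fy=4.4,interpolation=cv2.INTER_CUBIC)
s=env.state();r=R.from_euler('xyz',s['ee_rot'],degrees=True)
o=[]
for im,c,off in((a,d,[370,230]),(b,e,[440,200])):
    im=im.copy()
    for k in(-.066,-.033,.044):   # frosted end, boundary, clear end along tool x
        for h in(-.0343,.0257): 
            q=(proj(c,s['tool_pos']+r.apply([k,h,-.004]))-off)*4.4; cv2.circle(im,tuple(int(w) for w in q),3,(255,0,0),-1)
    q=(proj(c,[.567,-.1535,.138])-off)*4.4; cv2.circle(im,tuple(int(w) for w in q),3,(0,255,0),-1); o.append(im)
cv2.imwrite('pics/s5.png',cv2.convertScaleAbs(np.hstack(o)[:,:,::-1],alpha=1.3))
```

```text
t 8.8 J [-16.9  47.7  64.2  -8.4 112.4 -10.9] pos [ 0.5591 -0.2028  0.1349] rot [-1.3501e+02 -4.0000e-02 -9.6020e+01] F [-0.3 -0.2 -0.3] open 0.0073
shift mm [-0.4  0.2 -0.4] turn rad [ 0.    -0.001  0.   ]
```

View pics/s5.png

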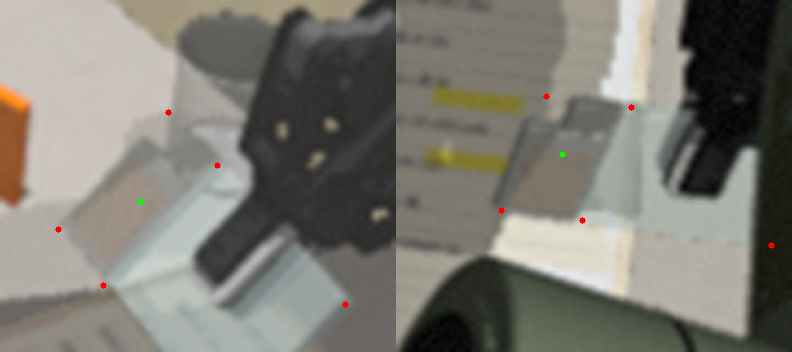

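```bash
python3 -c "
from h import *
print(env.job_done()); print(env.state()['t'])"
```

```text
the job is handed in; nothing more can be done
None
the job is handed in; nothing more can be done
```

The notched slide is out of the rack and held over the notebook as asked. I handed the job in about 9 s into the 27 s allowed; no verdict came back.

**What I did:** I gripped the slide by its clear glass at 50 N, lifted it straight up and carried it over the notebook. There I leaned the label face back so that it looks up, towards the robot.

**Last checks:**
- **Tool pose:** it is within 1 mm of the target, tilted 45.0° with the long edges level to 0.1°.
- **Grip:** it held steady at a 7.3 mm opening, with the wrist force under 1 N.
- **Frosted end:** in both camera views it sits over the page middle to within a few mm, about 12 cm above the page by the tool pose. The fingers are on clear glass with the notched edge up.
- **Other objects:** both clear slides and the cup were undisturbed just after the lift, and the beaker was still standing in a view from over the notebook. I did not measure any of them again at the end.

**Disagreement:** my estimates of the slide's position along the jaws differed by up to about 9 mm between measurements. I used a value in between and judged the result against the last pictures. In the last top view, the slide's clear end was a few mm from where I predicted.

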